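# Load the film cassettes into the sloping tray, all the same way round, and lock it

### The job

Lay the loose yellow and green film cassettes in the two empty pockets of the sloping tray, one in each and fully down, the same way round as the one already there (spool stem uphill in its notch, film lip on the same side), so that they can be found by feel in the dark. Then push the red knob of the lock bar in along the tray to its end stop, so that the bar covers the stems. Leave the other things on the worktop where they stand.

Things in the scene. Friction and masses are not known exactly. Their poses are not given: they have to be found in the camera images.
- yellow_cassette: the loose 35 mm film cassette with a yellow shell and black end caps, on its side, any way round. Shell: cylinder 24.6 mm in diameter, 39 mm long. One end is flat, from the other a spool stem 11 mm in diameter stands out 6 mm. A flat film lip stands off one side. About 0.03 kg. Origin: on the flat end, 4 mm off the centre line; axes as yellow_cassette_core
- yellow_cassette_core (a point): its middle, on the centre line; shell ends 19.6 mm to each side. z: along the centre line to the stem end; y: to the side of the lip; x: up, leaning 0.27 rad. Lying down, it is 12.3 mm above the surface. The shell can be gripped across its diameter from above: fingers clear the lip if their tips stay 6 mm above the surface
- yellow_cassette_stem (a point): tip of its spool stem, on the centre line, 25 mm from core along z
- yellow_cassette_lip (a point): middle of the free edge of its film lip (2 mm thick, as long as the shell), 20.5 mm sideways (y) from the centre line and 6 mm to -x. When the cassette lies, the lip slopes down from the shell's lower side and its edge touches the surface
- green_cassette: the loose 35 mm film cassette with a green shell and black end caps, on its side, any way round. (The one in the tray is another, fixed.) Shell: cylinder 24.6 mm in diameter, 39 mm long. One end is flat, from the other a spool stem 11 mm in diameter stands out 6 mm. A flat film lip stands off one side. About 0.03 kg. Origin: on the flat end, 4 mm off the centre line; axes as green_cassette_core
- green_cassette_core (a point): its middle, on the centre line; shell ends 19.6 mm to each side. z: along the centre line to the stem end; y: to the side of the lip; x: up, leaning 0.27 rad. Lying down, it is 12.3 mm above the surface. The shell can be gripped across its diameter from above: fingers clear the lip if their tips stay 6 mm above the surface
- green_cassette_stem (a point): tip of its spool stem, on the centre line, 25 mm from core along z
- green_cassette_lip (a point): middle of the free edge of its film lip (2 mm thick, as long as the shell), 20.5 mm sideways (y) from the centre line and 6 mm to -x. When the cassette lies, the lip slopes down from the shell's lower side and its edge touches the surface
- stand: steel-rod stand, fixed to the worktop, carrying a grey tray (204 mm wide, 102 mm along the slope) tilted 30 degrees, its low side facing right. Origin on the worktop under the tray's middle; x: level, to the high side; y: along the row of pockets to the knob's end; z up; yaw varies. Three pockets 72 mm apart: the one next to the knob holds a green cassette the right way round
- pocket_middle (a point): the empty middle pocket: the point where the middle (core) of a seated cassette lies, 12.3 mm above the pocket floor. x: uphill (30 degrees above level), y: along the row to the loaded pocket and the knob, z: square to the tray, up. Seated: stem to +x in the notch, lip to -y, its edge down on the floor, just as it lies on a flat surface. The other way round it does not go down
- pocket_end (a point): the same point and axes of the empty end pocket (72 mm to -y, far from the knob). Each pocket: a recess 5 mm deep, 42.5 mm long in x, walls 11 mm to +y and 21.5 mm to -y of the point (room for the lip). Low end: a stop 14 mm high above the floor; high end: a wall 19 mm high with a 15 mm wide notch for the stem; both with 3 mm slanted lead-ins
- lock_bar (a joint): aluminium comb bar along the tray's high side; slides along the pockets' -y: 0 m = open, its knob end out beyond the tray; 0.026 = end stop, locked. Starts at 0 to 0.005, its 30 mm wide gaps over the notches. Locked, its teeth are over the stems, 20 mm above the pocket floors, so it must be open while loading. Stays where left; about 1.5 N moves it
- lock_knob (a point): red knob on the end of the lock bar nearest the robot: round, 13 to 16 mm in diameter, 28 mm tall, square to the tray. The point is on its axis, 6 mm below its top; axes as the pockets'. It travels with the bar
- film_can: closed black film can with a grey lid, 34 mm in diameter, 56 mm tall, standing; origin under its centre; a bystander
- loupe_b: black film loupe, 47 mm in diameter, 42 mm tall, standing; origin under its centre; a bystander
- dropper: brown dropper bottle, 29 mm in diameter, 101 mm tall, standing; origin under its centre; a bystander

How it is judged:
On the way, in this order (a step that is already met when the one before it is completed fails the run):
1. both loose cassettes lie fully down in the two empty pockets, stem uphill in the notch and lip on the same side as the loaded one ((((distance between yellow_cassette_core and pocket_middle below 0.007 m and x of yellow_cassette_stem in the frame of pocket_middle above 0.018 m and distance between yellow_cassette_stem and pocket_middle below 0.031 m and z of yellow_cassette_stem in the frame of pocket_middle below 0.005 m and y of yellow_cassette_lip in the frame of pocket_middle below -0.012 m) and (distance between green_cassette_core and pocket_end below 0.007 m and x of green_cassette_stem in the frame of pocket_end above 0.018 m and distance between green_cassette_stem and pocket_end below 0.031 m and z of green_cassette_stem in the frame of pocket_end below 0.005 m and y of green_cassette_lip in the frame of pocket_end below -0.012 m)) or ((distance between yellow_cassette_core and pocket_end below 0.007 m and x of yellow_cassette_stem in the frame of pocket_end above 0.018 m and distance between yellow_cassette_stem and pocket_end below 0.031 m and z of yellow_cassette_stem in the frame of pocket_end below 0.005 m and y of yellow_cassette_lip in the frame of pocket_end below -0.012 m) and (distance between green_cassette_core and pocket_middle below 0.007 m and x of green_cassette_stem in the frame of pocket_middle above 0.018 m and distance between green_cassette_stem and pocket_middle below 0.031 m and z of green_cassette_stem in the frame of pocket_middle below 0.005 m and y of green_cassette_lip in the frame of pocket_middle below -0.012 m)))), for 0.2 s.
2. the lock bar is slid to its end stop (value of joint lock_bar above 0.0235 m), for 0.2 s.
At the end, for the whole second after the job is handed in: One loose cassette lies in each empty pocket, either colour in either, at rest: middle within 7 mm of the pocket's point, stem tip 18 to 31 mm uphill of it and at most 5 mm above it, lip edge at least 12 mm to its -y side; the lock bar is within 2.5 mm of its end stop ((((distance between yellow_cassette_core and pocket_middle below 0.007 m and x of yellow_cassette_stem in the frame of pocket_middle above 0.018 m and distance between yellow_cassette_stem and pocket_middle below 0.031 m and z of yellow_cassette_stem in the frame of pocket_middle below 0.005 m and y of yellow_cassette_lip in the frame of pocket_middle below -0.012 m) and (distance between green_cassette_core and pocket_end below 0.007 m and x of green_cassette_stem in the frame of pocket_end above 0.018 m and distance between green_cassette_stem and pocket_end below 0.031 m and z of green_cassette_stem in the frame of pocket_end below 0.005 m and y of green_cassette_lip in the frame of pocket_end below -0.012 m)) or ((distance between yellow_cassette_core and pocket_end below 0.007 m and x of yellow_cassette_stem in the frame of pocket_end above 0.018 m and distance between yellow_cassette_stem and pocket_end below 0.031 m and z of yellow_cassette_stem in the frame of pocket_end below 0.005 m and y of yellow_cassette_lip in the frame of pocket_end below -0.012 m) and (distance between green_cassette_core and pocket_middle below 0.007 m and x of green_cassette_stem in the frame of pocket_middle above 0.018 m and distance between green_cassette_stem and pocket_middle below 0.031 m and z of green_cassette_stem in the frame of pocket_middle below 0.005 m and y of green_cassette_lip in the frame of pocket_middle below -0.012 m))) and value of joint lock_bar above 0.0235 m and linear speed of each of yellow_cassette, green_cassette below 0.02 m/s); the robot touches nothing.
It fails at once if a bystander (film can, loupe, dropper bottle) is shifted by more than 3 cm or tipped (distance of any of film_can, loupe_b, dropper from where it was at the start of the episode above 0.03 m or angle between any of film_can, loupe_b, dropper's own z axis and vertical above 0.5 rad).
It also fails if it takes over 54 s, if anything falls off the work surface, if the arm or the gripper's body presses on something with over 40 N, if the wrist force passes 120 N, or if a joint passes its speed limit or range.

### The arm

A 7-joint arm with a two-finger parallel gripper is mounted at the origin on a cart in front of the work surface, level with it; the furniture and walls round the work are solid. World frame = base frame: x ahead of the robot, y to its left, z up, the work surface at z = 0. Lengths are in m, angles in rad, forces in N, time in s.
With the tool pointing down it reaches from about 0.35 to 0.9 m from the base axis. Payload 7.2 kg.
Tool frame: the origin (TCP) lies on the centre line of the jaws, within the pads' length; the fingertips stand 17 mm ahead of it and the grasp point (between the pads) lies 2 mm behind it (robot.tcp_to_tips is the distance from the TCP to the fingertips, in m); z points along the fingers, y is the line along which they close (so a half turn about z gives the same grasp; the last joint's range is limited). The gripper opens to 88 mm and grips with 3 to 60 N. Pads are 20 mm wide; open, the fingers measure 115 mm over their backs; the gripper's body (75 mm by 178 mm) begins 61 mm behind the grasp point.
Start: joints at [-1.401, 0.411, -0.013, 1.596, 0.006, 1.134, -0.082], TCP at [0.147, 0.607, 0.24] pointing down, gripper open.
Joint ranges: [-2.95, 2.95], [-0.29, 1.99], [-1.47, 1.44], [0.14, 2.54], [-1.03, 4.17], [0.13, 1.85], [-2.86, 2.86]. Speed limits (rad/s): [2.39, 2.39, 3.01, 3.01, 3.14, 3.14, 3.14].

### API

Orientations are given as a unit quaternion [w, x, y, z].
In Python, from bench import robot, vision gives the robot as it stands (robot), with the cameras (vision).
- The arm moves only by the shell command python3 shift.py 'ROWS' [OPENING] [FORCE]. ROWS is a JSON object with one list for each field, all of the same length, 1 to 8, a row being the entries at one place: dx, dy, dz (the shift in parts of the range, where 1.0 means 1 m), rx, ry, rz (a rotation vector in shares of 90 degrees (1.0 is 90 degrees)); each row is the pose to reach, as a shift and turn from the pose commanded when the command began, along the tool's axes at that moment; what a row does not reach only later rows make up. A row lasts 1/10 s, in which the tool goes at most 0.05 m and 0.15 rad, less where a joint would pass 70% of its speed; a pose out of reach is approached as far as the arm can. OPENING is the finger opening in m, set as the command begins (- or left out keeps the last). The fingers move at their own pace and stop on an object; FORCE is the grip in N (left out, the last holds). Time passes only in rows, so rows that do not move let the fingers close. It prints the time, the measured TCP pose, the force, the opening and the grip force at its end. Shift and turn numbers lie between -1 and 1, and a call with a number outside is refused. Input that does not fit is refused with a message, and nothing moves.
- robot.observe(): the state, without advancing time (a new reading comes with each control period).
- vision.snapshot(name): name is "side" or "top"; returns a dict with "img" (480x640x3 uint8, red, green, blue), "intrinsics" (3x3 intrinsics, pixels), "k1" (the pictures are not rectified: a ray, as slopes to the right and down, at radius r is drawn at 1 + k1 r^2 times it, then the intrinsics apply), "rvec" (rotation vector, rad) and "tvec" (3), from world to camera coordinates, as OpenCV has them. Camera axes: x right, y down, z forward; pixel columns grow to the right and rows downward; lengths in m; the calibration is good to about 2 mm. A picture is of the moment at which its call begins. There is no depth.
- robot.job_done(): hands the job in; it is judged then, once.
The state is a dict: "time": time; "qpos": joint angles; "joint_velocities": joint speeds; "joint_efforts": joint torques, N m; "tool_pos": TCP position; "eef_rot": TCP orientation; "wrist_force": force on the tool from outside, world axes, zero at the start; "torque": the same for the moment, N m; "finger_gap": finger opening in m; "finger_force": force on a finger pad.
Only numpy, scipy, OpenCV 4.12 (cv2) and the standard library are available. Lean on these libraries where they do the work, as an engineer would, in place of code of your own. Each camera call takes 0.05 s, during which the arm holds its last target. There are 200 camera calls.

## Working session

There is one attempt and no reset: what is moved stays moved. The work goes in short steps, Python scripts to look and compute and a shell command to move; the robot and the scene stay as the last step left them, time stands still between calls to the robot, and variables do not carry over. Pictures are saved under pics/ and viewed, at most 10 in all, crops included, and the job is handed in when it is done.

```bash
ls; mkdir -p pics
python3 - <<'E'
from bench import robot, vision
import cv2,json,numpy as np,pickle
for n in("side","top"):
    s=vision.snapshot(n); cv2.imwrite(f"pics/{n}0.png",s["img"][:,:,::-1]); pickle.dump(s,open(f"{n}0.pkl","wb"))
    print(n,s["intrinsics"],s["k1"],s["rvec"],s["tvec"])
o=robot.observe(); print(o["tool_pos"],o["eef_rot"],o["time"],robot.tcp_to_tips)
E
```

```text
bench.py
pics
shift.py
side [[520.44703456   0.         318.21532792]
 [  0.         520.44703456 246.97375924]
 [  0.           0.           1.        ]] 0.007656156279688918 [ 1.45534226  2.4176455  -0.62650115] [ 0.28403751 -0.39788405  1.24628147]
top [[565.63946255   0.         314.45585148]
 [  0.         565.63946255 238.6638904 ]
 [  0.           0.           1.        ]] -0.07539885157857176 [ 2.08180469 -2.12834595  0.16965236] [0.00921071 0.60123892 1.00203791]
[0.14717475 0.60701073 0.23891875] [-3.96737280e-05  1.18614798e-01  9.92940102e-01 -6.93581032e-04] 0.1 0.017
```

View pics/side0.png

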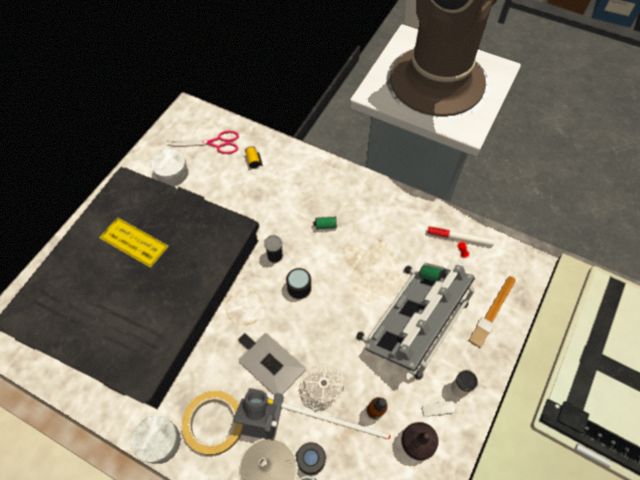

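View pics/top0.png

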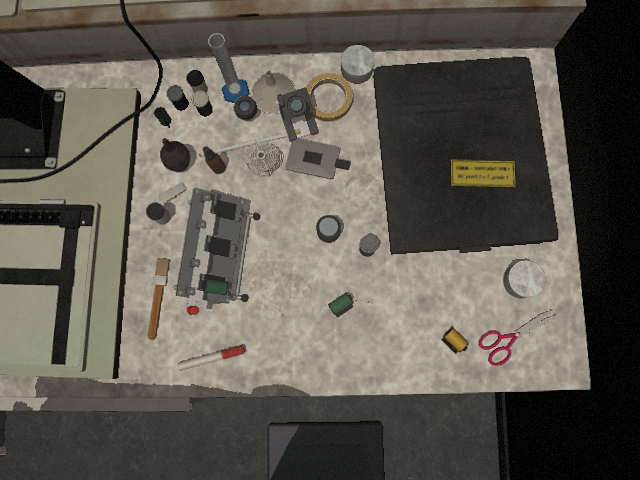

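Overview: in the top view the tray is at about (215,245) with its high side left. The red knob is at (193,310), the green cassette at (341,304) and the yellow at (455,340). In the side view green is at (326,223), yellow at (253,157) and the tray at (420,310). Next, enlarged crops.

```bash
cat > h.py <<'E'
import numpy as np,cv2,pickle
from scipy.spatial.transform import Rotation as R
def ray(s,px):
    p=(np.array(px,float)-s["intrinsics"][:2,2])/s["intrinsics"][0,0]
    u=p.copy()
    for _ in range(20): u=p/(1+s["k1"]*(u@u))
    M=R.from_rotvec(np.ravel(s["rvec"])).as_matrix()
    d=M.T@np.r_[u,1]; return -M.T@np.ravel(s["tvec"]),d/np.linalg.norm(d)
def plane(s,px,z):
    c,d=ray(s,px); return c+d*(z-c[2])/d[2]
def tri(s1,p1,s2,p2):
    A=[];b=[]
    for s,p in((s1,p1),(s2,p2)):
        c,d=ray(s,p);P=np.eye(3)-np.outer(d,d);A.append(P);b.append(P@c)
    x=np.linalg.solve(A[0]+A[1],b[0]+b[1])
    e=[np.linalg.norm(A[i]@x-b[i])*1e3 for i in(0,1)]
    return x,np.round(e,1)
def proj(s,X):
    M=R.from_rotvec(np.ravel(s["rvec"])).as_matrix();c=M@X+np.ravel(s["tvec"]);u=c[:2]/c[2]
    return s["intrinsics"][:2,2]+s["intrinsics"][0,0]*u*(1+s["k1"]*(u@u))
def crop(s,x,y,w,h,k):
    return cv2.resize(s["img"][y:y+h,x:x+w,::-1],None,fx=k,fy=k,interpolation=cv2.INTER_CUBIC)
def load(n): return pickle.load(open(n+".pkl","rb"))
E
python3 - <<'E'
from h import *
s,t=load("side0"),load("top0")
a=np.hstack([crop(t,320,285,50,40,8),crop(t,435,320,50,40,8)])
b=np.hstack([crop(s,305,205,50,35,8),crop(s,230,140,50,35,8)])
cv2.imwrite("pics/cas.png",np.vstack([a,b]))
a=crop(t,170,180,95,145,4);b=crop(s,350,235,130,145,4)[:, :800-380]
cv2.imwrite("pics/tray.png",np.hstack([a,crop(s,350,235,105+0,145,4)]))
cv2.imwrite("pics/tray.png",np.hstack([a,crop(s,352,235,105,145,4)]))
# color blobs
for n,im in(("side",s),("top",t)):
    h=cv2.cvtColor(im["img"],cv2.COLOR_RGB2HSV)
    for c,lo,hi in(("y",(18,120,100),(32,255,255)),("g",(60,90,30),(90,255,255)),("r",(0,180,120),(5,255,255)),("r2",(175,180,120),(180,255,255))):
        m=cv2.inRange(h,lo,hi);k,l,st,ce=cv2.connectedComponentsWithStats(m)
        for i in range(1,k):
            if st[i,4]>20:
                pts=np.argwhere(l==i)[:,::-1].astype(np.float32)
                print(n,c,st[i],ce[i].round(1),cv2.minAreaRect(pts))
E
```

```text
side y [246 147  14  17 169] [251.6 154.9] ((251.61767578125, 154.47061157226562), (15.764815330505371, 11.64171028137207), 75.96376037597656)
side y [  99  217   70   51 1702] [133.5 241.7] ((133.22308349609375, 241.48463439941406), (64.87015533447266, 28.403953552246094), 29.744882583618164)
side y [ 182  391   60   64 1092] [209.9 425.2] ((211.5, 422.5), (63.0, 59.0), 90.0)
side y [267 398   7   6  30] [269.6 400.9] ((269.5000305175781, 401.00006103515625), (6.008327484130859, 4.743415832519531), 18.434947967529297)
side g [315 218  21  10 194] [325.4 222.5] ((325.0, 222.5), (9.0, 20.0), 90.0)
side g [420 266  22  16 248] [429.8 273.1] ((429.85296630859375, 273.5882568359375), (20.372989654541016, 13.824528694152832), 14.03624439239502)
side r [428 227  21  10 119] [438.3 231.7] ((438.0577087402344, 231.71156311035156), (20.003843307495117, 6.079599380493164), 11.309932708740234)
side r [458 242  11  15  98] [462.9 248.8] ((462.8624267578125, 249.04129028320312), (15.13365650177002, 7.56682825088501), 73.3007583618164)
top y [306  74  46  44 415] [332.2  93.5] ((330.4890441894531, 94.59489440917969), (44.170291900634766, 41.18003845214844), 70.01689147949219)
top y [ 451  160   64   27 1419] [482.8 173.1] ((482.4979553222656, 173.095703125), (63.53881072998047, 25.483592987060547), 1.2188751697540283)
top y [445 329  22  22 249] [456. 340.] ((456.0000305175781, 340.0), (21.21320343017578, 11.31370735168457), 45.0)
top g [207 281  20  11  73] [214.8 286.8] ((216.11538696289062, 286.9230651855469), (19.023263931274414, 8.43299388885498), 11.309932708740234)
top r [187 307  11   7  60] [192.5 310. ] ((192.0, 310.0), (6.0, 10.0), 90.0)
```

View pics/cas.png

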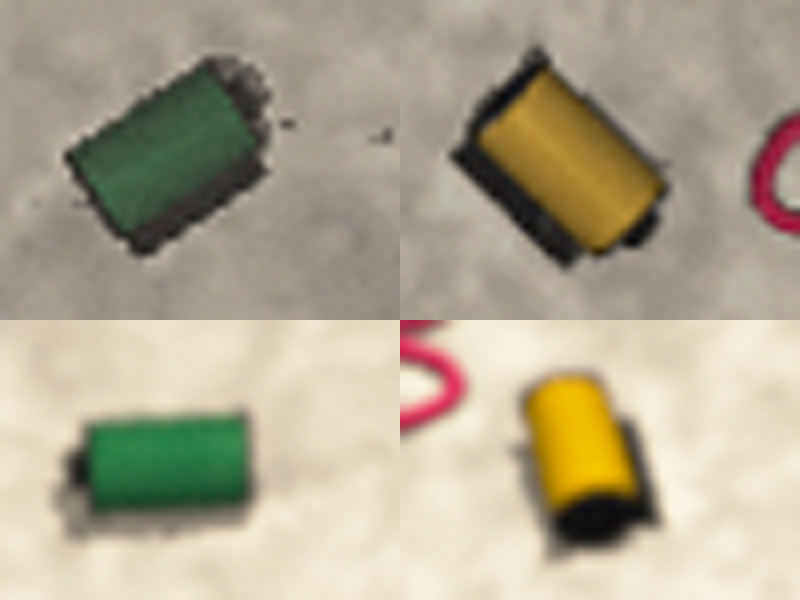

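View pics/tray.png

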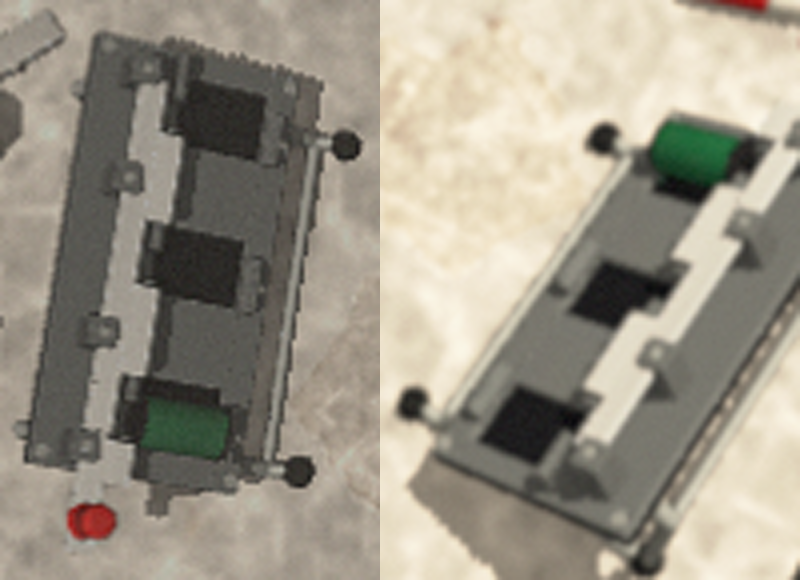

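Top crops show the green stem pointing up-right and its lip lower-right. The yellow stem points lower-right and its lip lower-left. The side crops agree with both. The tray crops show the loaded cassette nearest the knob, two dark pockets, and rod-end balls along the low side that show in both views. Next I'll measure with masks and triangulation.

Run:
```python
from h import *
s,t=load("side0"),load("top0")
for im in(s,t): print("cam",ray(im,(320,240))[0].round(3))
def blob(im,lo,hi,near,tag,mina=15):
    m=cv2.inRange(cv2.cvtColor(im["img"],cv2.COLOR_RGB2HSV),lo,hi)
    k,l,st,ce=cv2.connectedComponentsWithStats(m)
    i=min((i for i in range(1,k) if st[i,4]>=mina),key=lambda i:np.hypot(*(ce[i]-near)))
    c,_=cv2.findContours((l==i).astype(np.uint8),0,1)
    r=cv2.minAreaRect(c[0]);print(tag,st[i],ce[i].round(1),np.round(r[0],1),np.round(r[1],1),round(r[2],1));return ce[i],cv2.boxPoints(r)
G=((50,60,20),(95,255,255));Y=((15,110,60),(35,255,255))
for nm,C,ps,pt in(("green",G,(325,222),(341,304)),("yellow",Y,(252,155),(455,340)),("loaded",G,(430,273),(215,287))):
    a,ba=blob(s,*C,ps,nm+" s");b,bb=blob(t,*C,pt,nm+" t")
    print(nm,tri(s,a,t,b)); print([plane(t,p,0.0123).round(4)[:2] for p in bb]); print(plane(t,b,.016),plane(s,a,.016))
m=lambda p,o:(np.array(p)/4+o-0.375)
balls=[(m((410,402-0),(0,0)),)]
T=(170,180);S=(352,235)
P={}
for n,ps,pt in(("ballfar",(410-380,402),(345,145)),("ballnear",(602-380,138),(298,471)),("post1",(590-380,448),(148,65)),("post2",(655-380,352),(127,176)),("post3",(746-380,222),(101,330)),
  ("mid_low_far",(572-380,310),(243,242))):
    x,e=tri(s,m(ps,S),t,m(pt,T));print(n,x.round(4),e)
c=np.vstack
# enlarged views
o=crop(t,175,180,90,140,4);
cv2.imwrite("pics/t6.png",np.hstack([crop(t,200,185,50,85,7),crop(s,365,285,64,85,7)]))
```

```text
cam [0.968 0.201 0.902]
cam [ 0.397 -0.036  1.098]
green s [315 217  21  12 224] [325.4 222.4] [325.  222.5] [11. 20.] 90.0
green t [329 294  23  20 216] [340.3 303.4] [340.3 303.3] [11.4 19.7] 56.3
green (array([ 0.48266301, -0.04929712,  0.01119352]), array([0.6, 0.6]))
[array([ 0.4822, -0.0281]), array([ 0.5024, -0.0601]), array([ 0.484 , -0.0716]), array([ 0.4639, -0.0397])]
[ 0.48252336 -0.04978897  0.016     ] [ 0.48506207 -0.0473923   0.016     ]
yellow s [245 147  15  17 178] [251.7 155. ] [251.9 154.4] [16.1 12.3] 77.5
yellow t [445 328  23  24 287] [455.9 339.9] [456. 340.] [21.2 12.7] 45.0
yellow (array([ 0.40879693, -0.26562112,  0.01734996]), array([0.4, 0.4]))
[array([ 0.4147, -0.244 ]), array([ 0.4312, -0.2621]), array([ 0.4023, -0.2887]), array([ 0.3861, -0.2707])]
[ 0.40861851 -0.26549905  0.016     ] [ 0.40808139 -0.26676804  0.016     ]
loaded s [420 265  22  17 268] [429.7 273.2] [429.6 274.5] [20.4 16.2] 14.0
loaded t [205 280  22  15 240] [215.8 287. ] [215.9 286.9] [20.2 12.4] 11.3
loaded (array([0.51474355, 0.18064262, 0.05743354]), array([0.9, 0.9]))
[array([0.5123, 0.2123]), array([0.5358, 0.2079]), array([0.5273, 0.1689]), array([0.5038, 0.1734])]
[0.51913095 0.1901351  0.016     ] [0.49287104 0.17882064 0.016     ]
ballfar [0.6611 0.1135 0.005 ] [0.1 0.1]
ballnear [0.4989 0.1368 0.0046] [0.3 0.3]
post1 [0.6781 0.1931 0.1006] [1.1 1.1]
post2 [0.627  0.2014 0.0975] [0. 0.]
post3 [0.5557 0.2124 0.0976] [0.5 0.5]
mid_low_far [0.6045 0.1594 0.0447] [2.4 2.4]
```

View pics/t6.png

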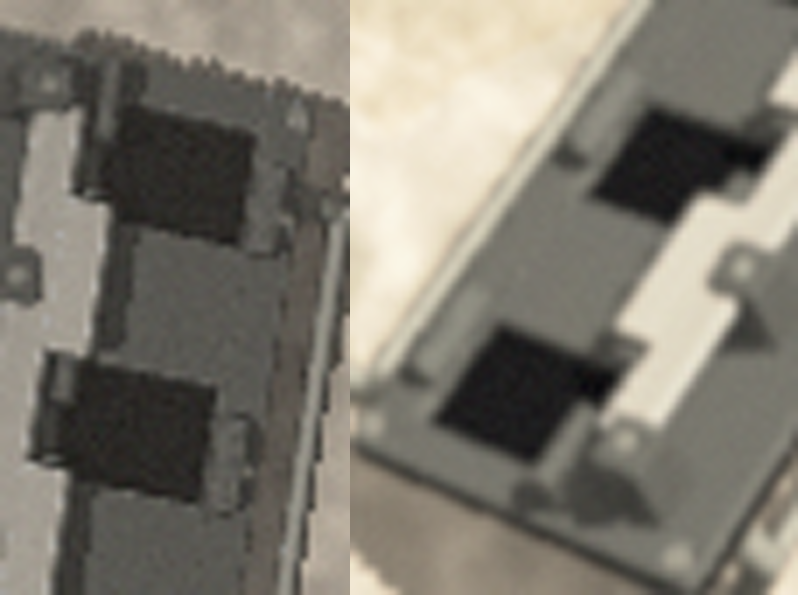

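Zoomed pockets: the low-edge corners of the recess floors are clear in both views. The end pocket's are at top (255,132) and (240,245), and side (438,420) and (505,325). The middle pocket's are at top (216,388) and (200,503), and side (592,190) and (650,108).

```bash
cat > tray.py <<'E'
from h import *
yaw=np.deg2rad(81.4)
Rt=R.from_euler("ZY",[yaw,-np.pi/6]).as_matrix()  # x uphill
E
python3 - <<'E'
from tray import *
s,t=load("side0"),load("top0")
print(Rt.round(3))
T=(200,185);S=(365-50,285)
m=lambda p,o:(np.array(p)/7+o-0.43)
pts=[("e-",(438,420),(255,132),(-21.25,-21.5-72,-12.3)),("e+",(505,325),(240,245),(-21.25,11-72,-12.3)),("m-",(592,190),(216,388),(-21.25,-21.5,-12.3)),("m+",(650,108),(200,503),(-21.25,11,-12.3))]
for n,ps,pt,o in pts:
    x,e=tri(s,m(ps,S),t,m(pt,T));print(n,x.round(4),e,"mid est",(x-Rt@np.array(o)/1e3).round(4), "local",((x)@Rt).round(4))
L=np.array([.5147,.1806,.0574]);print("loaded local",(L@Rt).round(4), "mid est",(L-Rt@[0,.072,.005]).round(4))
for b in([.6611,.1135,.005],[.4989,.1368,.0046]): print("ball local",(np.array(b)@Rt).round(4))
for b in([.6781,.1931,.1006],[.627,.2014,.0975],[.5557,.2124,.0976]): print("post local",(np.array(b)@Rt).round(4))
# knob: top/bottom of red axis
print("knob",tri(s,(462.9,248.8),t,(192.5,310)))
for im in (s,t):
    hs=cv2.cvtColor(im["img"],cv2.COLOR_RGB2HSV);mk=cv2.inRange(hs,(0,130,80),(6,255,255))|cv2.inRange(hs,(172,130,80),(180,255,255))
    x0,y0=(452,238) if im is s else(182,300)
    print(mk[y0:y0+24,x0:x0+22]//255)
E
```

```text
[[ 0.13  -0.989 -0.075]
 [ 0.856  0.15  -0.494]
 [ 0.5   -0.     0.866]]
e- [0.6765 0.1493 0.0447] [2.5 2.5] mid est [0.5859 0.1754 0.0659] local [ 0.2378 -0.6465 -0.0857]
e+ [0.6454 0.1537 0.0412] [2.4 2.4] mid est [0.5869 0.1749 0.0625] local [ 0.2357 -0.6152 -0.0885]
m- [0.6046 0.1588 0.046 ] [2.1 2.1] mid est [0.5851 0.1741 0.0672] local [ 0.2372 -0.574  -0.0839]
m+ [0.5742 0.1633 0.0398] [1.3 1.3] mid est [0.5869 0.1737 0.061 ] local [ 0.234  -0.5433 -0.0892]
loaded local [ 0.25   -0.4819 -0.0781] mid est [0.5863 0.1723 0.0531]
ball local [ 0.1853 -0.6367 -0.1012]
ball local [ 0.184  -0.4728 -0.1009]
post local [ 0.3035 -0.6416 -0.059 ]
post local [ 0.3024 -0.5898 -0.062 ]
post local [ 0.3026 -0.5177 -0.062 ]
knob (array([0.46905117, 0.21365229, 0.10338623]), array([0.6, 0.6]))
[[0 0 0 0 0 0 0 0 0 0 0 0 0 0 0 0 0 0 0 0 0 0]
 [0 0 0 0 0 0 0 0 0 0 0 0 0 0 0 0 0 0 0 0 0 0]
 [0 0 0 0 0 0 0 0 0 0 0 0 0 0 0 0 0 0 0 0 0 0]
 [0 0 0 0 0 0 0 0 0 1 1 1 0 0 0 0 0 0 0 0 0 0]
 [0 0 0 0 0 0 0 1 1 1 1 1 1 1 0 0 0 0 0 0 0 0]
 [0 0 0 0 0 0 1 1 1 1 1 1 1 1 0 0 0 0 0 0 0 0]
 [0 0 0 0 0 0 1 1 1 1 1 
[... 1251 characters left out ...]
 0 0 0 1 1 1 1 1 1 1 1 1 1 1 1 0 0 0 0 0]
 [0 0 0 0 0 1 1 1 1 1 1 1 1 1 1 1 1 0 0 0 0 0]
 [0 0 0 0 0 1 1 1 1 1 1 1 1 1 1 1 1 0 0 0 0 0]
 [0 0 0 0 0 0 1 1 1 1 1 1 1 1 1 1 0 0 0 0 0 0]
 [0 0 0 0 0 0 1 1 1 1 1 1 1 1 1 0 0 0 0 0 0 0]
 [0 0 0 0 0 0 0 0 1 0 0 0 1 0 0 0 0 0 0 0 0 0]
 [0 0 0 0 0 0 0 0 0 0 0 0 0 0 0 0 0 0 0 0 0 0]
 [0 0 0 0 0 0 0 0 0 0 0 0 0 0 0 0 0 0 0 0 0 0]
 [0 0 0 0 0 0 0 0 0 0 0 0 0 0 0 0 0 0 0 0 0 0]
 [0 0 0 0 0 0 0 0 0 0 0 0 0 0 0 0 0 0 0 0 0 0]
 [0 0 0 0 0 0 0 0 0 0 0 0 0 0 0 0 0 0 0 0 0 0]
 [0 0 0 0 0 0 0 0 0 0 0 0 0 0 0 0 0 0 0 0 0 0]
 [0 0 0 0 0 0 0 0 0 0 0 0 0 0 0 0 0 0 0 0 0 0]
 [0 0 0 0 0 0 0 0 0 0 0 0 0 0 0 0 0 0 0 0 0 0]
 [0 0 0 0 0 0 0 0 0 0 0 0 0 0 0 0 0 0 0 0 0 0]]
```

```bash
cat > fit.py <<'E'
from tray import *
s,t=load("side0"),load("top0")
T=(200,185);S=(315,285)
m=lambda p,o:(np.array(p)/7+o-0.43)
F,U=-12.3,-7.3
obs=[]
for n,ps,pt,y,fs,ft in(("e-",(438,420),(255,132),-93.5,U,F),("e+",(505,325),(240,245),-61,F,U),("m-",(592,190),(216,388),-21.5,U,F),("m+",(650,108),(200,503),11,F,U)):
    obs+=[(n+"s",s,m(ps,S),(-20.5,y,fs)),(n+"t",t,m(pt,T),(-20.5,y,ft))]
L=[("Ls",s,(429.7,273.2),(0,72,0)),("Lt",t,(215.8,287.0),(0,72,0))]
def fit(ob):
    A=np.zeros((3,3));b=np.zeros(3)
    for n,im,p,o in ob:
        c,d=ray(im,p);P=np.eye(3)-np.outer(d,d);A+=P;b+=P@(c-Rt@np.array(o)/1e3)
    return np.linalg.solve(A,b)
for nm,ob in(("corners",obs),("loaded",L),("all",obs+3*L)):
    x=fit(ob);print(nm,x.round(4),(x@Rt).round(4));
    print({n:(np.array(p)-proj(im,x+Rt@np.array(o)/1e3)).round(1).tolist() for n,im,p,o in obs+L})
E
python3 fit.py
```

```text
corners [0.5863 0.1751 0.0617] [ 0.2567 -0.5535 -0.077 ]
{'e-s': [2.6, 0.7], 'e-t': [1.1, -0.7], 'e+s': [0.8, 0.1], 'e+t': [0.7, -0.4], 'm-s': [1.9, -0.3], 'm-t': [1.4, -0.2], 'm+s': [-0.5, -0.0], 'm+t': [0.9, -0.2], 'Ls': [-3.5, -0.4], 'Lt': [2.9, 0.6]}
loaded [0.5859 0.1699 0.0574] [ 0.2501 -0.5539 -0.078 ]
{'e-s': [5.5, 1.5], 'e-t': [-2.0, -1.4], 'e+s': [3.7, 0.8], 'e+t': [-2.4, -1.0], 'm-s': [4.8, 0.3], 'm-t': [-1.7, -0.8], 'm+s': [2.4, 0.5], 'm+t': [-2.2, -0.7], 'Ls': [-0.5, -0.0], 'Lt': [-0.4, 0.1]}
all [0.5862 0.1729 0.0594] [ 0.2536 -0.5537 -0.0779]
{'e-s': [3.9, 0.9], 'e-t': [-0.3, -1.0], 'e+s': [2.1, 0.3], 'e+t': [-0.7, -0.7], 'm-s': [3.2, -0.2], 'm-t': [0.0, -0.5], 'm+s': [0.8, 0.1], 'm+t': [-0.5, -0.4], 'Ls': [-2.2, -0.4], 'Lt': [1.4, 0.4]}
```

The centroid of a visible shell sits about 0.79 r off the axis, toward the camera and square to the axis. I'll correct for that on all three cassettes.

```bash
cat >> fit.py <<'E'
print("----")
def axispt(ps,pt,ax,fixed=np.zeros(3)):
    A=np.zeros((3,3));b=np.zeros(3)
    for im,p in((s,ps),(t,pt)):
        c,d=ray(im,p);P=np.eye(3)-np.outer(d,d);v=-(d-ax*(d@ax));v/=np.linalg.norm(v)
        A+=P;b+=P@(c-v*.0097)
    x=np.linalg.solve(A,b);return x
l=axispt((429.7,273.2),(215.8,287.0),Rt[:,0]);print("loaded",l.round(4),(l@Rt-[0,.072,0]).round(4),(l-Rt[:,1]*.072).round(4))
for n,ps,pt,bx in(("green",(325.4,222.4),(340.3,303.4),([.4822,-.0281],[.5024,-.0601])),("yellow",(251.7,155),(455.9,339.9),([.4312,-.2621],[.4023,-.2887]))):
    a=np.r_[np.array(bx[1])-bx[0],0];a/=np.linalg.norm(a)
    print(n,axispt(ps,pt,a).round(4),"stem az",np.degrees(np.arctan2(a[1],a[0])).round(1))
E
python3 fit.py | sed -n '/----/,$p'
python3 - <<'E'
from h import *
# better axis angles by PCA of masks cast on plane z=.0215
s,t=load("side0"),load("top0")
G=((50,60,20),(95,255,255));Y=((15,110,60),(35,255,255))
for n,im in(("t",t),("s",s)):
  for c,C,p in(("g",G,(340,303) if n=="t" else(325,222)),("y",Y,(456,340) if n=="t" else(252,155))):
    mk=cv2.inRange(cv2.cvtColor(im["img"],cv2.COLOR_RGB2HSV),*C);k,l=cv2.connectedComponents(mk)
    q=np.argwhere(l==l[p[1],p[0]])[:,::-1];w=np.array([plane(im,a,.016)[:2] for a in q])
    u,S,v=np.linalg.svd(w-w.mean(0),full_matrices=False);print(n,c,np.degrees(np.arctan2(v[0][1],v[0][0])).round(1),w.mean(0).round(4),(S/len(w)**.5*12**.5).round(4))
E
```

```text
----
loaded [0.5148 0.1845 0.0582] [ 0.2538 -0.5534 -0.0793] [0.586  0.1738 0.0582]
green [ 0.4826 -0.0492  0.0112] stem az -57.7
yellow [ 0.4095 -0.2657  0.0086] stem az -137.4
t g -57.0 [ 0.4825 -0.0498] [0.0377 0.0208]
t y -135.9 [ 0.4086 -0.2655] [0.0396 0.0251]
s g 125.2 [ 0.485  -0.0474] [0.0394 0.0258]
s y 45.7 [ 0.408  -0.2668] [0.0421 0.0248]
```

```bash
cat > go.py <<'E'
import sys
from tray import *
from bench import robot, vision
# go.py flat x y z az | tray m|e up [dx dy]: shift and turn in tool axes from the measured pose; tool x = given az / uphill
def target(a):
    if a[0]=="flat":
        x,y,z,az=map(float,a[1:5]);return np.array([x,y,z]),R.from_euler("z",np.deg2rad(az))*R.from_euler("x",np.pi)
    up=float(a[2]);ex=[float(v) for v in a[3:5]] or [0,0]
    mid=np.array([.5864,.174,.060])
    o={"m":0,"e":-.072}[a[1]]
    return mid+Rt@np.array([ex[0],o+ex[1],up]),R.from_matrix(Rt)*R.from_euler("x",np.pi)
o=robot.observe();q=np.array(o["eef_rot"]);C=R.from_quat(q[[1,2,3,0]])
if len(sys.argv)>1:
    p,Q=target(sys.argv[1:])
    print("d",(C.inv().apply(p-o["tool_pos"])).round(4),"rv",(C.inv()*Q).as_rotvec().round(4))
print("t",o["time"],"p",np.round(o["tool_pos"],4),"q",np.round(o["qpos"],2),"gap",o["finger_gap"],"F",np.round(o["wrist_force"],1))
E
python3 go.py flat .4828 -.0492 .15 -56; python3 go.py tray e .1
```

```text
d [-0.4807 -0.5586  0.0897] rv [-7.000e-04 -1.600e-03 -2.402e+00]
t 0.1 p [0.1472 0.607  0.2389] q [-1.4   0.41 -0.01  1.6   0.01  1.13 -0.08] gap 0.08777041513622692 F [-0.1 -0.9 -0.2]
d [-0.605  -0.3607  0.0929] rv [-0.3886  0.4242  1.4462]
t 0.1 p [0.1472 0.607  0.2389] q [-1.4   0.41 -0.01  1.6   0.01  1.13 -0.08] gap 0.08777041513622692 F [-0.1 -0.9 -0.2]
```

The manual's scale: turns go in shares of 90 degrees. Converting my numbers, 1.2 rad / 1.5708 = 0.7639.

```bash
python3 shift.py '{"dx": [-0.24,-0.24,-0.24,-0.24,-0.24,-0.24,-0.24,-0.24],"dy": [-0.28,-0.28,-0.28,-0.28,-0.28,-0.28,-0.28,-0.28],"dz": [0,0,0,0,0,0,0,0],"rx": [0,0,0,0,0,0,0,0],"ry": [0,0,0,0,0,0,0,0],"rz": [0.7639,0.7639,0.7639,0.7639,0.7639,0.7639,0.7639,0.7639]}' 0.05 10; python3 go.py flat .4828 -.0492 .15 -56
```

```text
time: 0.9
tool_pos: [0.316, 0.2743, 0.2396]
eef_rot: [0.0, 0.663, 0.749, -0.0]
wrist_force: [-0.0, 0.2, -0.9]
finger_gap: 0.0501
finger_force: 0.0
d [-0.3414  0.1262  0.0898] rv [6.0000e-04 5.0000e-04 2.6701e+00]
t 0.9 p [0.316  0.2743 0.2396] q [-1.13  0.04  0.31  2.08 -0.01  1.02 -0.69] gap 0.05011851733810909 F [-0.   0.2 -0.9]
```

The manual's scale: turns go in shares of 90 degrees. Converting my numbers, 1.2 rad / 1.5708 = 0.7639.

```bash
python3 shift.py '{"dx": [-0.34,-0.34,-0.34,-0.34,-0.34,-0.34,-0.34,-0.34],"dy": [0.126,0.126,0.126,0.126,0.126,0.126,0.126,0.126],"dz": [0,0,0,0,0,0,0,0],"rx": [0,0,0,0,0,0,0,0],"ry": [0,0,0,0,0,0,0,0],"rz": [0.7639,0.7639,0.7639,0.7639,0.7639,0.7639,0.7639,0.7639]}'; python3 shift.py '{"dx": [0,0,0,0,0,0,0,0],"dy": [0,0,0,0,0,0,0,0],"dz": [0.09,0.09,0.09,0.09,0.09,0.09,0.09,0.09],"rx": [0,0,0,0,0,0,0,0],"ry": [0,0,0,0,0,0,0,0],"rz": [0.7639,0.7639,0.7639,0.7639,0.7639,0.7639,0.7639,0.7639]}'; python3 go.py flat .4828 -.0492 .06 -56
```

```text
time: 1.7
tool_pos: [0.4858, -0.0468, 0.24]
eef_rot: [0.001, 0.97, 0.243, 0.0]
wrist_force: [-0.1, -0.1, 0.2]
finger_gap: 0.0502
finger_force: 0.0
time: 2.5
tool_pos: [0.4843, -0.0414, 0.1495]
eef_rot: [0.0, 0.939, -0.344, -0.0]
wrist_force: [-0.7, -0.8, -0.5]
finger_gap: 0.0506
finger_force: 0.0
d [0.0039 0.0069 0.0895] rv [2.000e-04 3.000e-04 2.751e-01]
t 2.5 p [ 0.4843 -0.0414  0.1495] q [-0.8   0.43  1.01  2.07 -0.47  0.89 -1.8 ] gap 0.050569719570600705 F [-0.7 -0.8 -0.5]
```

To row units: 0.275 rad / 1.5708 = 0.1751.

```bash
python3 shift.py '{"dx": [0.004,0.004,0.004,0.004,0.004],"dy": [0.007,0.007,0.007,0.007,0.007],"dz": [0.089,0.089,0.089,0.089,0.089],"rx": [0,0,0,0,0],"ry": [0,0,0,0,0],"rz": [0.1751,0.1751,0.1751,0.1751,0.1751]}'; python3 go.py flat .4828 -.0492 .024 -56
```

```text
time: 3.0
tool_pos: [0.4842, -0.0497, 0.0623]
eef_rot: [-0.001, 0.885, -0.466, 0.001]
wrist_force: [-0.7, 0.1, -0.5]
finger_gap: 0.0502
finger_force: 0.0
d [-0.0012  0.0009  0.0383] rv [-0.002  -0.001   0.0087]
t 3.0 p [ 0.4842 -0.0497  0.0623] q [-0.68  0.59  0.91  2.13 -0.7   0.75 -1.85] gap 0.050181773593941624 F [-0.7  0.1 -0.5]
```

To row units: 0.01 rad / 1.5708 = 0.0064.

```bash
python3 shift.py '{"dx": [-0.001,-0.001,-0.001],"dy": [0,0.001,0.001],"dz": [0.038,0.038,0.038],"rx": [0,0,0],"ry": [0,0,0],"rz": [0.0064,0.0064,0.0064]}'; python3 shift.py '{"dx": [0,0,0,0,0],"dy": [0,0,0,0,0],"dz": [0,0,0,0,0],"rx": [0,0,0,0,0],"ry": [0,0,0,0,0],"rz": [0,0,0,0,0]}' 0.01 12; python3 go.py flat .4828 -.0492 .024 -56
```

```text
time: 3.3
tool_pos: [0.482, -0.0494, 0.0241]
eef_rot: [-0.0, 0.882, -0.471, 0.0]
wrist_force: [0.5, -0.9, -0.1]
finger_gap: 0.0498
finger_force: 0.0
time: 3.8
tool_pos: [0.4821, -0.0491, 0.0232]
eef_rot: [-0.0, 0.882, -0.471, 0.0]
wrist_force: [-0.6, 1.9, 7.3]
finger_gap: 0.0247
finger_force: 12.0
d [ 0.0005 -0.0005 -0.0008] rv [-0.001  -0.0001 -0.0036]
t 3.8 p [ 0.4821 -0.0491  0.0232] q [-0.62  0.65  0.83  2.15 -0.79  0.68 -1.79] gap 0.024730846336577142 F [-0.6  1.9  7.3]
```

To row units: -0.15 rad / 1.5708 = -0.0955.

```bash
python3 shift.py '{"dx": [0,0,0,0,0,0,0,0],"dy": [0,0,0,0,0,0,0,0],"dz": [-0.05,-0.1,-0.14,-0.14,-0.14,-0.14,-0.14,-0.14],"rx": [0,0,0,0,0,0,0,0],"ry": [0,0,0,0,0,0,0,0],"rz": [0,-0.0955,-0.191,-0.2865,-0.382,-0.4775,-0.573,-0.6685]}';  python3 go.py tray e .1
```

```text
time: 4.6
tool_pos: [0.4815, -0.0492, 0.1627]
eef_rot: [-0.0, 0.999, 0.038, -0.0]
wrist_force: [1.2, 0.1, -0.3]
finger_gap: 0.0243
finger_force: 12.0
d [ 0.1804 -0.1499  0.0161] rv [ 0.3517  0.4414 -1.3128]
t 4.6 p [ 0.4815 -0.0492  0.1627] q [-0.67  0.33  0.83  2.06 -0.32  0.88 -1.16] gap 0.024258868663797253 F [ 1.2  0.1 -0.3]
```

To row units: -1.313 rad / 1.5708 = -0.8359.

```bash
python3 shift.py '{"dx": [0.18,0.18,0.18,0.18,0.18,0.18,0.18,0.18],"dy": [-0.15,-0.15,-0.15,-0.15,-0.15,-0.15,-0.15,-0.15],"dz": [0.016,0.016,0.016,0.016,0.016,0.016,0.016,0.016],"rx": [0.2241,0.2241,0.2241,0.2241,0.2241,0.2241,0.2241,0.2241],"ry": [0.2807,0.2807,0.2807,0.2807,0.2807,0.2807,0.2807,0.2807],"rz": [-0.8359,-0.8359,-0.8359,-0.8359,-0.8359,-0.8359,-0.8359,-0.8359]}';  python3 go.py tray e .1
```

```text
time: 5.4
tool_pos: [0.6506, 0.1127, 0.1463]
eef_rot: [-0.146, 0.805, 0.549, 0.17]
wrist_force: [-0.2, -0.9, -0.6]
finger_gap: 0.0239
finger_force: 12.0
d [ 0.0008 -0.0009  0.0002] rv [ 0.0574  0.0692 -0.2103]
t 5.4 p [0.6506 0.1127 0.1463] q [-0.19  0.53  0.22  1.76 -0.74  0.88  0.11] gap 0.023921293457181296 F [-0.2 -0.9 -0.6]
```

To row units: -0.21 rad / 1.5708 = -0.1337.

```bash
python3 shift.py '{"dx": [0.001,0.001,0.001],"dy": [-0.001,-0.001,-0.001],"dz": [0,0,0],"rx": [0.0363,0.0363,0.0363],"ry": [0.0439,0.0439,0.0439],"rz": [-0.1337,-0.1337,-0.1337]}';  python3 go.py tray e .05
python3 - <<'E'
from bench import robot, vision
from h import *
for n in("side","top"):
    s=vision.snapshot(n);pickle.dump(s,open(n+"1.pkl","wb"))
s,t=load("side1"),load("top1")
cv2.imwrite("pics/p1.png",np.hstack([crop(t,160,170,110,130,3.5),crop(s,330,240,110,130,3.5)]))
E
```

```text
time: 5.7
tool_pos: [0.6505, 0.1119, 0.1462]
eef_rot: [-0.168, 0.735, 0.627, 0.195]
wrist_force: [-0.0, 0.2, 0.3]
finger_gap: 0.0241
finger_force: 12.0
d [ 0.0019 -0.0008  0.0505] rv [ 0.002   0.0023 -0.0079]
t 5.7 p [0.6505 0.1119 0.1462] q [-0.09  0.56  0.14  1.73 -0.76  0.94  0.36] gap 0.02406344017237512 F [-0.   0.2  0.3]
```

View pics/p1.png

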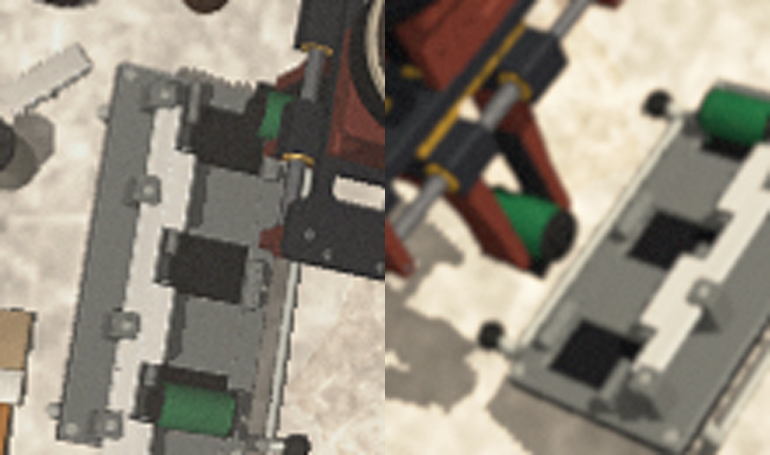

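The held green cassette shows its stem uphill and it is aligned with the tray (top (275,115), side (535,225)). Lowering it now.

To row units: -0.008 rad / 1.5708 = -0.0051.

```bash
python3 shift.py '{"dx": [0.002,0.002,0.002,0.002],"dy": [-0.001,-0.001,-0.001,-0.001],"dz": [0.04,0.07,0.074,0.074],"rx": [0.0013,0.0013,0.0013,0.0013],"ry": [0.0013,0.0013,0.0013,0.0013],"rz": [-0.0051,-0.0051,-0.0051,-0.0051]}'; python3 go.py tray e .0112
```

```text
time: 6.2
tool_pos: [0.6545, 0.1531, 0.0836]
eef_rot: [-0.169, 0.732, 0.631, 0.195]
wrist_force: [-0.0, -0.2, -0.4]
finger_gap: 0.0241
finger_force: 12.0
d [-0.0027  0.0016  0.0145] rv [-0.0021  0.0006  0.0016]
t 6.2 p [0.6545 0.1531 0.0836] q [-0.12  0.64  0.1   1.75 -0.83  0.83  0.41] gap 0.02413257293080961 F [-0.  -0.2 -0.4]
```

```bash
python3 shift.py '{"dx": [-0.0025,-0.0025,-0.0025],"dy": [0.0015,0.0015,0.0015],"dz": [0.004,0.008,0.008],"rx": [0,0,0],"ry": [0,0,0],"rz": [0,0,0]}'; python3 go.py tray e .0112;  python3 shift.py '{"dx": [0,0],"dy": [0,0],"dz": [0.003,0.003],"rx": [0,0],"ry": [0,0],"rz": [0,0]}'; python3 go.py tray e .0112
```

```text
time: 6.5
tool_pos: [0.6574, 0.1537, 0.0763]
eef_rot: [-0.168, 0.732, 0.63, 0.197]
wrist_force: [0.3, -0.9, 0.6]
finger_gap: 0.0243
finger_force: 12.0
d [ 0.0001 -0.0012  0.0076] rv [ 0.0008 -0.0003  0.0019]
t 6.5 p [0.6574 0.1537 0.0763] q [-0.12  0.66  0.09  1.75 -0.83  0.81  0.42] gap 0.024262743217341173 F [ 0.3 -0.9  0.6]
time: 6.7
tool_pos: [0.6573, 0.1555, 0.0733]
eef_rot: [-0.169, 0.732, 0.631, 0.197]
wrist_force: [-0.6, 0.3, -0.8]
finger_gap: 0.024
finger_force: 12.0
d [-0.     -0.0008  0.0041] rv [-0.     -0.0004  0.0021]
t 6.7 p [0.6573 0.1555 0.0733] q [-0.12  0.66  0.09  1.75 -0.84  0.81  0.42] gap 0.024019652845667712 F [-0.6  0.3 -0.8]
```

```bash
python3 shift.py '{"dx": [0,0],"dy": [-0.001,-0.001],"dz": [0.002,0.002],"rx": [0,0],"ry": [0,0],"rz": [0,0]}'; python3 shift.py '{"dx": [0,0],"dy": [0,0],"dz": [0.002,0.002],"rx": [0,0],"ry": [0,0],"rz": [0,0]}'; python3 shift.py '{"dx": [0,0],"dy": [0,0],"dz": [0.001,0.001],"rx": [0,0],"ry": [0,0],"rz": [0,0]}';python3 go.py tray e .0112
```

```text
time: 6.9
tool_pos: [0.6562, 0.1567, 0.0713]
eef_rot: [-0.169, 0.732, 0.631, 0.196]
wrist_force: [0.7, -0.3, -0.5]
finger_gap: 0.0244
finger_force: 12.0
time: 7.1
tool_pos: [0.6566, 0.1576, 0.0696]
eef_rot: [-0.169, 0.732, 0.631, 0.196]
wrist_force: [-0.2, -0.5, -0.9]
finger_gap: 0.0241
finger_force: 12.0
time: 7.3
tool_pos: [0.6567, 0.1578, 0.0694]
eef_rot: [-0.169, 0.732, 0.631, 0.197]
wrist_force: [-2.7, -1.6, 4.1]
finger_gap: 0.0243
finger_force: 12.0
d [ 0.0001  0.     -0.0003] rv [ 0.0001 -0.0005  0.0021]
t 7.3 p [0.6567 0.1578 0.0694] q [-0.12  0.67  0.09  1.76 -0.84  0.8   0.42] gap 0.024333536607944017 F [-2.7 -1.6  4.1]
```

```bash
python3 shift.py '{"dx": [0,0],"dy": [0,0],"dz": [0.001,0.001],"rx": [0,0],"ry": [0,0],"rz": [0,0]}'; python3 shift.py '{"dx": [0,0,0],"dy": [0,0,0],"dz": [0,0,0],"rx": [0,0,0],"ry": [0,0,0],"rz": [0,0,0]}' 0.045; python3 shift.py '{"dx": [0,0,0,0],"dy": [0,0,0,0],"dz": [-0.04,-0.09,-0.13,-0.13],"rx": [0,0,0,0],"ry": [0,0,0,0],"rz": [0,0,0,0]}'; python3 shift.py '{"dx": [-0.12,-0.12,-0.12,-0.12],"dy": [0,0,0,0],"dz": [-0.04,-0.04,-0.04,-0.04],"rx": [0,0,0,0],"ry": [0,0,0,0],"rz": [0,0,0,0]}'
python3 - <<'E'
from bench import robot, vision
from h import *
for n in("side","top"):
    s=vision.snapshot(n);pickle.dump(s,open(n+"2.pkl","wb"))
s,t=load("side2"),load("top2")
cv2.imwrite("pics/p2.png",np.hstack([crop(t,180,170,90,130,4),crop(s,350,250,110,130,4)]))
E
python3 go.py flat .409 -.266 .15 43.7
```

```text
time: 7.5
tool_pos: [0.6568, 0.1579, 0.0691]
eef_rot: [-0.169, 0.732, 0.631, 0.197]
wrist_force: [-4.3, -4.1, 9.6]
finger_gap: 0.0244
finger_force: 12.0
time: 7.8
tool_pos: [0.6586, 0.1575, 0.0688]
eef_rot: [-0.167, 0.732, 0.63, 0.198]
wrist_force: [3.9, -3.9, 4.9]
finger_gap: 0.0433
finger_force: 2.9
time: 8.2
tool_pos: [0.6491, 0.0906, 0.1853]
eef_rot: [-0.166, 0.732, 0.63, 0.199]
wrist_force: [0.0, 0.2, -0.6]
finger_gap: 0.0449
finger_force: 0.0
time: 8.6
tool_pos: [0.6272, -0.033, 0.1526]
eef_rot: [-0.169, 0.734, 0.628, 0.195]
wrist_force: [-0.2, -0.5, 0.4]
finger_gap: 0.0447
finger_force: 0.0
d [-0.2342 -0.1815 -0.1307] rv [-0.1746 -0.5049  0.6441]
t 8.7 p [ 0.6281 -0.0275  0.154 ] q [ 0.1   0.56  0.2   1.71 -0.72  1.08  0.54] gap 0.04532629724501934 F [ 0.6  1.2 -0. ]
```

View pics/p2.png

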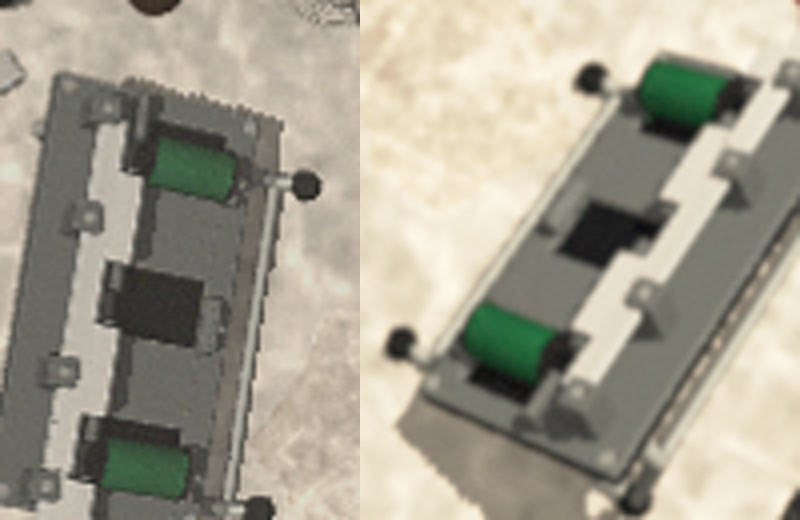

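Green looks down in the end pocket, the same way round as the loaded one (top (192,168), side (512,342)). Yellow next.

```bash
python3 - <<'E'
import io,contextlib
with contextlib.redirect_stdout(io.StringIO()): import fit
from fit import *
fit.s,fit.t=load("side2"),load("top2")
def cen(im,p):
    mk=cv2.inRange(cv2.cvtColor(im["img"],cv2.COLOR_RGB2HSV),(50,60,20),(95,255,255));k,l,st,ce=cv2.connectedComponentsWithStats(mk)
    return ce[min((i for i in range(1,k) if st[i,4]>100),key=lambda i:np.hypot(*(ce[i]-p)))]
e=axispt(cen(fit.s,(478,335)),cen(fit.t,(228,212)),Rt[:,0]) if 0 else axispt(cen(fit.s,(388,335)),cen(fit.t,(228,212)),Rt[:,0])
l=axispt(cen(fit.s,(430,273)),cen(fit.t,(216,287)),Rt[:,0])
print(e,l,((e-l)@Rt*1e3).round(1))
E
python3 shift.py '{"dx": [-0.234,-0.234,-0.234,-0.234,-0.234,-0.234,-0.234,-0.234],"dy": [-0.181,-0.181,-0.181,-0.181,-0.181,-0.181,-0.181,-0.181],"dz": [-0.131,-0.131,-0.131,-0.131,-0.131,-0.131,-0.131,-0.131],"rx": [-0.1114,-0.1114,-0.1114,-0.1114,-0.1114,-0.1114,-0.1114,-0.1114],"ry": [-0.3215,-0.3215,-0.3215,-0.3215,-0.3215,-0.3215,-0.3215,-0.3215],"rz": [0.41,0.41,0.41,0.41,0.41,0.41,0.41,0.41]}' 0.05;python3 go.py flat .409 -.266 .06 43.7
```

```text
[0.65773595 0.16398075 0.05794399] [0.51485365 0.18465559 0.0581284 ] [   0.7 -144.4   -0.6]
time: 9.5
tool_pos: [0.409, -0.2667, 0.1514]
eef_rot: [0.001, 0.928, 0.372, 0.001]
wrist_force: [0.4, 0.1, -0.2]
finger_gap: 0.0497
finger_force: 0.0
d [ 0.0004 -0.0007  0.0914] rv [ 0.0026 -0.0011 -0.0004]
t 9.5 p [ 0.409  -0.2667  0.1514] q [-0.04  0.32  0.63  2.05 -0.25  0.84 -0.07] gap 0.049740496910245374 F [ 0.4  0.1 -0.2]
```

To row units: 0.9 rad / 1.5708 = 0.573.

```bash
python3 shift.py '{"dx": [0,0,0,0,0],"dy": [0,0,-0.001,-0.001,-0.001],"dz": [0.05,0.09,0.126,0.127,0.127],"rx": [0,0,0,0,0],"ry": [0,0,0,0,0],"rz": [0,0,0,0,0]}'; python3 shift.py '{"dx": [0,0,0,0,0],"dy": [0,0,0,0,0],"dz": [0,0,0,0,0],"rx": [0,0,0,0,0],"ry": [0,0,0,0,0],"rz": [0,0,0,0,0]}' 0.01 12; python3 go.py flat .409 -.266 .024 43.7; python3 shift.py '{"dx": [0,0,0,0,0,0,0,0],"dy": [0,0,0,0,0,0,0,0],"dz": [-0.04,-0.08,-0.12,-0.14,-0.14,-0.14,-0.14,-0.14],"rx": [0,0,0,0,0,0,0,0],"ry": [0,0,0,0,0,0,0,0],"rz": [0,0,0.0955,0.191,0.2865,0.382,0.4775,0.573]}';  python3 go.py tray m .1
```

```text
time: 10.0
tool_pos: [0.4104, -0.265, 0.0243]
eef_rot: [0.0, 0.928, 0.373, 0.001]
wrist_force: [-1.1, -0.2, 1.4]
finger_gap: 0.0494
finger_force: 0.0
time: 10.5
tool_pos: [0.4105, -0.2664, 0.0253]
eef_rot: [0.002, 0.928, 0.372, 0.002]
wrist_force: [-0.2, 2.4, 8.0]
finger_gap: 0.0242
finger_force: 12.0
d [-0.0009 -0.0014  0.0013] rv [ 0.0044 -0.0021 -0.0001]
t 10.5 p [ 0.4105 -0.2664  0.0253] q [ 0.1   0.53  0.48  2.13 -0.46  0.57  0.11] gap 0.024227838734082165 F [-0.2  2.4  8. ]
time: 11.3
tool_pos: [0.4093, -0.2659, 0.1647]
eef_rot: [0.0, 0.997, -0.072, 0.002]
wrist_force: [-0.2, -0.3, -0.5]
finger_gap: 0.0244
finger_force: 12.0
d [ 0.1118 -0.4107  0.0182] rv [ 0.4119  0.4091 -1.5244]
t 11.3 p [ 0.4093 -0.2659  0.1647] q [-0.24  0.35  0.9   2.05 -0.36  0.89 -0.86] gap 0.024435063983727145 F [-0.2 -0.3 -0.5]
```

```bash
sed -i 's|return mid+Rt@np.array(\[ex\[0\],o+ex\[1\],up\]),R.from_matrix(Rt)|return mid+Rt@np.array([ex[0],o+ex[1],up]),R.from_matrix(Rt)*R.from_euler("z",np.pi*(a[0]=="trayd"))|' go.py; python3 go.py trayd m .1
```

```text
d [ 0.1118 -0.4107  0.0182] rv [ 0.4099 -0.4127  1.5386]
t 11.3 p [ 0.4093 -0.2659  0.1647] q [-0.24  0.35  0.9   2.05 -0.36  0.89 -0.86] gap 0.024435063983727145 F [-0.2 -0.3 -0.5]
```

To row units: 1.538 rad / 1.5708 = 0.9791.

```bash
python3 shift.py '{"dx": [0.112,0.112,0.112,0.112,0.112,0.112,0.112,0.112],"dy": [-0.41,-0.41,-0.41,-0.41,-0.41,-0.41,-0.41,-0.41],"dz": [0,0,0,0,0,0,0,0],"rx": [0.261,0.261,0.261,0.261,0.261,0.261,0.261,0.261],"ry": [-0.2629,-0.2629,-0.2629,-0.2629,-0.2629,-0.2629,-0.2629,-0.2629],"rz": [0.9791,0.9791,0.9791,0.9791,0.9791,0.9791,0.9791,0.9791]}'; python3 go.py trayd m .1
```

```text
time: 12.1
tool_pos: [0.5674, 0.1036, 0.1644]
eef_rot: [-0.151, 0.786, -0.586, -0.131]
wrist_force: [-0.0, -0.0, 0.2]
finger_gap: 0.024
finger_force: 12.0
d [-0.0084 -0.0152  0.0242] rv [ 0.1133 -0.1097  0.4158]
t 12.1 p [0.5674 0.1036 0.1644] q [-0.68  0.59  0.92  1.86 -0.93  1.22 -2.19] gap 0.024044571645670434 F [-0.  -0.   0.2]
```

To row units: 0.208 rad / 1.5708 = 0.1324.

```bash
python3 shift.py '{"dx": [-0.004,-0.004,-0.004],"dy": [-0.008,-0.008,-0.008],"dz": [0.01,0.01,0.01],"rx": [0.035,0.035,0.035],"ry": [-0.035,-0.035,-0.035],"rz": [0.1324,0.1324,0.1324]}'; python3 go.py trayd m .1;  python3 shift.py '{"dx": [-0.004,-0.004,-0.004],"dy": [-0.008,-0.008,-0.008],"dz": [0.01,0.01,0.01],"rx": [0.035,0.035,0.035],"ry": [-0.035,-0.035,-0.035],"rz": [0.1324,0.1324,0.1324]}'; python3 go.py trayd m .1
```

```text
time: 12.4
tool_pos: [0.5723, 0.111, 0.157]
eef_rot: [-0.173, 0.714, -0.662, -0.151]
wrist_force: [-0.6, -0.3, -0.0]
finger_gap: 0.0241
finger_force: 12.0
d [-0.0069 -0.0069  0.0154] rv [ 0.0597 -0.0566  0.2116]
t 12.4 p [0.5723 0.111  0.157 ] q [-0.63  0.59  0.87  1.9  -1.    1.19 -2.33] gap 0.024079203151917833 F [-0.6 -0.3 -0. ]
time: 12.7
tool_pos: [0.5805, 0.1189, 0.151]
eef_rot: [0.195, -0.632, 0.731, 0.169]
wrist_force: [0.4, 0.7, -0.1]
finger_gap: 0.0239
finger_force: 12.0
d [-0.0024  0.0024  0.0065] rv [ 0.0034 -0.0011  0.0051]
t 12.7 p [0.5805 0.1189 0.151 ] q [-0.5   0.53  0.69  1.93 -1.02  1.07 -2.52] gap 0.023883221327552686 F [ 0.4  0.7 -0.1]
```

To row units: 0.005 rad / 1.5708 = 0.0032.

```bash
python3 shift.py '{"dx": [-0.0025,-0.0025,-0.0025,-0.0025],"dy": [0.0025,0.0025,0.0025,0.0025],"dz": [0.04,0.075,0.078,0.078],"rx": [0.0019,0.0019,0.0019,0.0019],"ry": [-0.0006,-0.0006,-0.0006,-0.0006],"rz": [0.0032,0.0032,0.0032,0.0032]}'; python3 go.py trayd m .013
```

```text
time: 13.1
tool_pos: [0.5841, 0.16, 0.0839]
eef_rot: [0.195, -0.631, 0.732, 0.169]
wrist_force: [0.9, 0.1, 0.5]
finger_gap: 0.0243
finger_force: 12.0
d [-0.0003 -0.0003  0.0148] rv [ 0.0023 -0.0015  0.0016]
t 13.1 p [0.5841 0.16   0.0839] q [-0.33  0.57  0.34  1.95 -1.03  0.85 -2.55] gap 0.02427992353560302 F [0.9 0.1 0.5]
```

To row units: 0.002 rad / 1.5708 = 0.0013.

```bash
python3 -c "
from bench import robot, vision;print(robot.observe()['qpos'][4])"; python3 shift.py '{"dx": [0,0,0],"dy": [0,0,0],"dz": [0.005,0.01,0.01],"rx": [0.0013,0.0013,0.0013],"ry": [-0.0006,-0.0006,-0.0006],"rz": [0.0006,0.0006,0.0006]}'; python3 go.py trayd m .013;python3 -c "
from bench import robot, vision;print(robot.observe()['qpos'][4])"; python3 shift.py '{"dx": [0,0],"dy": [0,0],"dz": [0.003,0.003],"rx": [0,0],"ry": [0,0],"rz": [0,0]}'; python3 go.py trayd m .013
```

```text
-1.02572035731417
time: 13.4
tool_pos: [0.5849, 0.1656, 0.0754]
eef_rot: [0.196, -0.63, 0.732, 0.168]
wrist_force: [-1.1, -0.0, -0.8]
finger_gap: 0.0242
finger_force: 12.0
d [ 0.0004 -0.0003  0.0046] rv [-0.0008 -0.0004 -0.0002]
t 13.4 p [0.5849 0.1656 0.0754] q [-0.3   0.58  0.29  1.95 -1.03  0.81 -2.55] gap 0.024152209949054426 F [-1.1 -0.  -0.8]
-1.0262255199568544
time: 13.6
tool_pos: [0.5849, 0.1674, 0.0727]
eef_rot: [0.196, -0.63, 0.732, 0.169]
wrist_force: [0.2, -0.1, -1.2]
finger_gap: 0.0244
finger_force: 12.0
d [ 0.0005 -0.0005  0.0014] rv [-0.0005 -0.0001 -0.0003]
t 13.6 p [0.5849 0.1674 0.0727] q [-0.29  0.59  0.28  1.95 -1.03  0.8  -2.55] gap 0.024352568049954722 F [ 0.2 -0.1 -1.2]
```

The controller holds q5 just inside its range. Continuing down to contact.

```bash
python3 shift.py '{"dx": [0,0],"dy": [0,0],"dz": [0.0015,0.0015],"rx": [0,0],"ry": [0,0],"rz": [0,0]}';python3 shift.py '{"dx": [0,0],"dy": [0,0],"dz": [0.001,0.001],"rx": [0,0],"ry": [0,0],"rz": [0,0]}';python3 shift.py '{"dx": [0,0],"dy": [0,0],"dz": [0.001,0.001],"rx": [0,0],"ry": [0,0],"rz": [0,0]}';  python3 go.py trayd m .013
```

```text
time: 13.8
tool_pos: [0.5852, 0.1678, 0.0719]
eef_rot: [0.197, -0.63, 0.733, 0.169]
wrist_force: [-2.2, -1.8, 2.7]
finger_gap: 0.0239
finger_force: 12.0
time: 14.0
tool_pos: [0.5853, 0.1678, 0.0717]
eef_rot: [0.197, -0.629, 0.733, 0.169]
wrist_force: [-5.7, -4.4, 10.9]
finger_gap: 0.0245
finger_force: 12.0
time: 14.2
tool_pos: [0.5855, 0.1681, 0.0712]
eef_rot: [0.197, -0.629, 0.733, 0.168]
wrist_force: [-5.8, -6.6, 13.8]
finger_gap: 0.0243
finger_force: 12.0
d [ 0.0004  0.     -0.0003] rv [-0.0019  0.0009 -0.0008]
t 14.2 p [0.5855 0.1681 0.0712] q [-0.29  0.59  0.27  1.95 -1.03  0.8  -2.55] gap 0.0242618286665135 F [-5.8 -6.6 13.8]
```

To row units: -1.2 rad / 1.5708 = -0.7639.

```bash
python3 shift.py '{"dx": [0,0,0],"dy": [0,0,0],"dz": [0,0,0],"rx": [0,0,0],"ry": [0,0,0],"rz": [0,0,0]}' 0.045; python3 shift.py '{"dx": [0,0,0,0,0],"dy": [0,0,0,0,0],"dz": [-0.03,-0.07,-0.11,-0.13,-0.13],"rx": [0,0,0,0,0],"ry": [0,0,0,0,0],"rz": [0,0,0,0,0]}'; python3 shift.py '{"dx": [0.11,0.11,0.11,0.11,0.11,0.11,0.11,0.11],"dy": [0,0,0,0,0,0,0,0],"dz": [-0.04,-0.04,-0.04,-0.04,-0.04,-0.04,-0.04,-0.04],"rx": [0,0,0,0,0,0,0,0],"ry": [0,0,0,0,0,0,0,0],"rz": [-0.0955,-0.191,-0.2865,-0.382,-0.4775,-0.573,-0.6685,-0.7639]}' 0
python3 - <<'E'
from bench import robot, vision
import io,contextlib
with contextlib.redirect_stdout(io.StringIO()): import fit
from fit import *
for n in("side","top"):
    a=vision.snapshot(n);pickle.dump(a,open(n+"3.pkl","wb"))
s,t=load("side3"),load("top3");fit.s,fit.t=s,t
cv2.imwrite("pics/p3.png",np.hstack([crop(t,180,180,85,145,4),crop(s,355,235,115,145,4)]))
def cen(im,p,C,mi=100):
    mk=cv2.inRange(cv2.cvtColor(im["img"],cv2.COLOR_RGB2HSV),*C);k,l,st,ce=cv2.connectedComponentsWithStats(mk)
    return ce[min((i for i in range(1,k) if st[i,4]>mi),key=lambda i:np.hypot(*(ce[i]-p)))]
G=((50,60,20),(95,255,255));Y=((15,110,60),(35,255,255))
l=np.array([.51485,.18466,.05813])
for c,C,a,b in(("y",Y,(408,305),(222,250)),("g",G,(388,335),(228,212))):
    e=axispt(cen(s,a,C),cen(t,b,C),Rt[:,0]);print(c,((e-l)@Rt*1e3).round(1))
mid=np.array([.5864,.174,.060])
print("knob cen local to mid",((np.array([.46905,.21365,.1034])-mid)@Rt*1e3).round(1))
E
python3 go.py tray m .1
```

```text
time: 14.5
tool_pos: [0.5852, 0.1692, 0.0696]
eef_rot: [0.196, -0.63, 0.733, 0.169]
wrist_force: [-1.0, -0.3, 0.0]
finger_gap: 0.0432
finger_force: 0.0
time: 15.0
tool_pos: [0.577, 0.1029, 0.1849]
eef_rot: [0.198, -0.629, 0.733, 0.167]
wrist_force: [0.5, 0.2, -0.1]
finger_gap: 0.0452
finger_force: 0.0
time: 15.8
tool_pos: [0.5576, -0.0078, 0.1604]
eef_rot: [-0.257, 0.933, -0.25, -0.03]
wrist_force: [0.0, 0.4, -1.0]
finger_gap: 0.0004
finger_force: 0.0
y [  1.1 -72.9   1.6]
g [   0.6 -144.1   -1.2]
knob cen local to mid [ 40.5 122.   26.8]
d [-0.0391 -0.102   0.0794] rv [-1.9000e-03  1.0000e-03 -1.9488e+00]
t 15.9 p [ 0.5577 -0.008   0.1606] q [ 0.08  0.45  0.2   1.89 -0.73  1.02 -1.37] gap 0.0005592325977267895 F [-0.2  0.3  0.6]
```

View pics/p3.png

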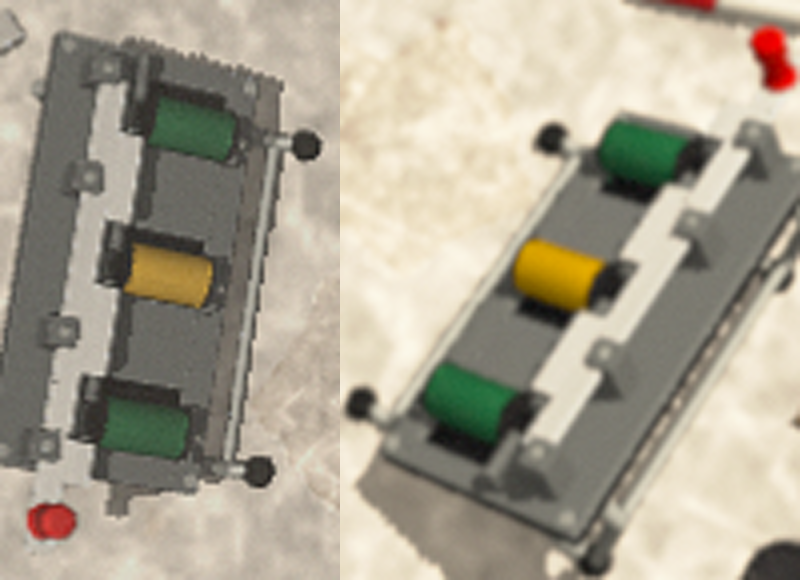

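All three cassettes lie alike: yellow at top (170,275) and side (562,273), green at top (192,127) and side (470,403). The red knob is at top (52,520). Measured offsets are within 2 mm of nominal. Now the knob.

To row units: -1.2 rad / 1.5708 = -0.7639.

```bash
python3 go.py tray m .11 .0405 .165; python3 shift.py '{"dx": [0,0,0,0,0,0,0,0],"dy": [0,0,0,0,0,0,0,0],"dz": [-0.03,-0.03,-0.03,-0.03,-0.03,-0.03,-0.03,-0.03],"rx": [0,0,0,0,0,0,0,0],"ry": [0,0,0,0,0,0,0,0],"rz": [-0.7639,-0.7639,-0.7639,-0.7639,-0.7639,-0.7639,-0.7639,-0.7639]}' 0; python3 go.py tray m .11 .0405 .165
```

```text
d [-0.2074 -0.0787  0.0697] rv [-1.9000e-03  1.0000e-03 -1.9488e+00]
t 15.9 p [ 0.5577 -0.008   0.1606] q [ 0.08  0.45  0.2   1.89 -0.73  1.02 -1.37] gap 0.0005592325977267895 F [-0.2  0.3  0.6]
time: 16.7
tool_pos: [0.5556, -0.0231, 0.187]
eef_rot: [-0.229, 0.912, 0.318, 0.121]
wrist_force: [0.3, 0.2, 0.1]
finger_gap: 0.0006
finger_force: 0.0
d [-0.0022 -0.222   0.1   ] rv [-1.200e-03 -3.000e-04 -7.498e-01]
t 16.7 p [ 0.5556 -0.0231  0.187 ] q [ 0.27  0.41 -0.01  1.85 -0.61  1.03 -0.28] gap 0.0006036346198672327 F [0.3 0.2 0.1]
```

To row units: -0.75 rad / 1.5708 = -0.4775.

```bash
python3 shift.py '{"dx": [-0.002,-0.002,-0.002,-0.002,-0.002,-0.002,-0.002],"dy": [-0.222,-0.222,-0.222,-0.222,-0.222,-0.222,-0.222],"dz": [0,0,0,0,0.05,0.1,0.1],"rx": [0,0,0,0,0,0,0],"ry": [0,0,0,0,0,0,0],"rz": [-0.4775,-0.4775,-0.4775,-0.4775,-0.4775,-0.4775,-0.4775]}'; python3 go.py tray m .041 .0405 .160
```

```text
time: 17.4
tool_pos: [0.4173, 0.1812, 0.1728]
eef_rot: [-0.172, 0.733, 0.629, 0.193]
wrist_force: [-0.7, 0.3, 0.6]
finger_gap: 0.0004
finger_force: 0.0
d [-0.0001  0.0088  0.0657] rv [-0.0075  0.0006 -0.0039]
t 17.4 p [0.4173 0.1812 0.1728] q [ 0.11  0.19 -0.29  2.23 -0.73  0.7   0.24] gap 0.00044016584561940773 F [-0.7  0.3  0.6]
```

To row units: -0.007 rad / 1.5708 = -0.0045.

```bash
python3 shift.py '{"dx": [0,0,0],"dy": [0,0.004,0.007],"dz": [0.04,0.065,0.065],"rx": [-0.0045,-0.0045,-0.0045],"ry": [0,0,0],"rz": [-0.0025,-0.0025,-0.0025]}'; python3 go.py tray m .041 .0405 .143; python3 shift.py '{"dx": [0,0,0,0],"dy": [0.005,0.01,0.013,0.013],"dz": [0,0,0,0],"rx": [0,0,0,0],"ry": [0,0,0,0],"rz": [0,0,0,0]}'; python3 go.py tray m .041 .0405 .117
```

```text
time: 17.7
tool_pos: [0.4316, 0.2103, 0.1181]
eef_rot: [-0.168, 0.733, 0.629, 0.197]
wrist_force: [-0.7, -0.3, 1.1]
finger_gap: 0.0007
finger_force: 0.0
d [0.0004 0.0155 0.003 ] rv [ 0.0023 -0.     -0.0012]
t 17.7 p [0.4316 0.2103 0.1181] q [ 0.07  0.32 -0.34  2.25 -0.82  0.52  0.31] gap 0.0006669196203748802 F [-0.7 -0.3  1.1]
time: 18.1
tool_pos: [0.4469, 0.2069, 0.121]
eef_rot: [-0.165, 0.732, 0.63, 0.2]
wrist_force: [-0.0, 1.0, -0.3]
finger_gap: 0.001
finger_force: 0.0
d [-0.0002  0.0258  0.0063] rv [ 0.0099 -0.0002  0.0025]
t 18.1 p [0.4469 0.2069 0.121 ] q [ 0.07  0.33 -0.33  2.22 -0.8   0.54  0.3 ] gap 0.001015880677011219 F [-0.   1.  -0.3]
```

To row units: 0.01 rad / 1.5708 = 0.0064.

```bash
python3 shift.py '{"dx": [0,0,0,0],"dy": [0.004,0.008,0.012,0.012],"dz": [0.005,0.005,0.005,0.005],"rx": [0.0064,0.0064,0.0064,0.0064],"ry": [0,0,0,0],"rz": [0,0,0,0]}'; python3 shift.py '{"dx": [0,0,0,0],"dy": [0.004,0.007,0.01,0.01],"dz": [0,0,0,0],"rx": [0,0,0,0],"ry": [0,0,0,0],"rz": [0,0,0,0]}'; python3 go.py tray m .041 .0405 .117
```

```text
time: 18.5
tool_pos: [0.4584, 0.2082, 0.1158]
eef_rot: [-0.169, 0.731, 0.631, 0.196]
wrist_force: [-0.5, 0.7, 0.5]
finger_gap: 0.0002
finger_force: 0.0
time: 18.9
tool_pos: [0.4683, 0.2067, 0.1158]
eef_rot: [-0.169, 0.731, 0.631, 0.196]
wrist_force: [-0.7, 0.5, -0.3]
finger_gap: 0.0002
finger_force: 0.1
d [-0.0001  0.0046  0.    ] rv [-0.002  -0.      0.0028]
t 18.9 p [0.4683 0.2067 0.1158] q [ 0.06  0.37 -0.31  2.17 -0.77  0.56  0.29] gap 0.00023025137845558046 F [-0.7  0.5 -0.3]
```

Run:
```python
from bench import robot, vision
from h import *
for n in("side","top"):
    a=vision.snapshot(n);pickle.dump(a,open(n+"4.pkl","wb"))
s,t=load("side4"),load("top4")
cv2.imwrite("pics/p4.png",np.hstack([crop(t,160,230,90,110,4),crop(s,400,215,100,110,4)]))
```

```text
(no output)
```

View pics/p4.png

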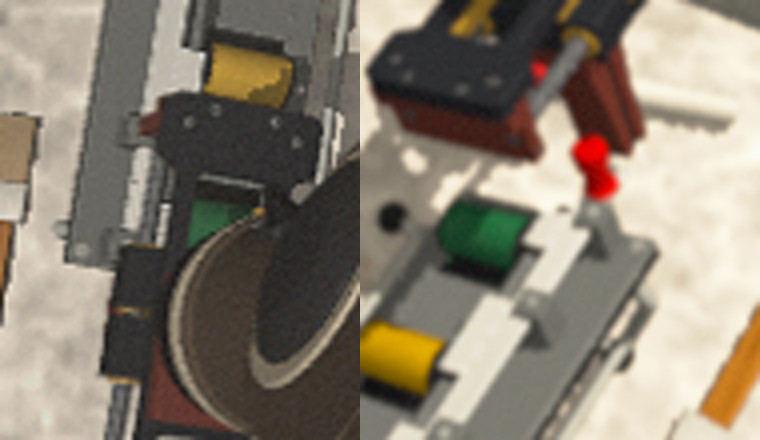

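The picture shows the fingers behind the knob (side (597,168)), with the bar partly in. Pushing on to the stop.

```bash
python3 shift.py '{"dx": [0,0,0],"dy": [0.003,0.005,0.005],"dz": [0,0,0],"rx": [0,0,0],"ry": [0,0,0],"rz": [0,0,0]}'; python3 shift.py '{"dx": [0,0,0],"dy": [0.003,0.005,0.005],"dz": [0,0,0],"rx": [0,0,0],"ry": [0,0,0],"rz": [0,0,0]}'; python3 shift.py '{"dx": [0,0],"dy": [0.003,0.003],"dz": [0,0],"rx": [0,0],"ry": [0,0],"rz": [0,0]}';python3 go.py tray m .041 .0405 .117
```

```text
time: 19.3
tool_pos: [0.4731, 0.2059, 0.1159]
eef_rot: [-0.169, 0.731, 0.631, 0.196]
wrist_force: [-0.3, 0.3, 0.9]
finger_gap: 0.0001
finger_force: 0.2
time: 19.6
tool_pos: [0.475, 0.2059, 0.1154]
eef_rot: [-0.171, 0.73, 0.632, 0.194]
wrist_force: [-9.7, -1.3, 5.6]
finger_gap: 0.0004
finger_force: 4.4
time: 19.8
tool_pos: [0.4753, 0.2062, 0.115]
eef_rot: [-0.173, 0.73, 0.633, 0.192]
wrist_force: [-15.2, -1.2, 8.2]
finger_gap: 0.0005
finger_force: 7.7
d [-0.0001 -0.0023 -0.001 ] rv [-0.0135 -0.0004  0.0041]
t 19.8 p [0.4753 0.2062 0.115 ] q [ 0.06  0.39 -0.3   2.14 -0.75  0.58  0.28] gap 0.0004619086048673248 F [-15.2  -1.2   8.2]
```

```bash
python3 shift.py '{"dx": [0,0,0,-0.05,-0.1,-0.15,-0.2,-0.2],"dy": [-0.02,-0.03,-0.03,-0.03,-0.03,-0.03,-0.03,-0.03],"dz": [0,-0.04,-0.09,-0.12,-0.12,-0.12,-0.12,-0.12],"rx": [0,0,0,0,0,0,0,0],"ry": [0,0,0,0,0,0,0,0],"rz": [0,0,0,0,0,0,0,0]}'
python3 - <<'E'
from bench import robot, vision
import io,contextlib
with contextlib.redirect_stdout(io.StringIO()): import fit
from fit import *
s,t=vision.snapshot("side"),vision.snapshot("top");fit.s,fit.t=s,t
cv2.imwrite("pics/p5.png",np.hstack([crop(t,165,180,95,145,4),crop(s,360,235,105,145,4)]))
def cen(im,p,C,mi=40):
    mk=cv2.inRange(cv2.cvtColor(im["img"],cv2.COLOR_RGB2HSV),*C);k,l,st,ce=cv2.connectedComponentsWithStats(mk)
    return ce[min((i for i in range(1,k) if st[i,4]>mi),key=lambda i:np.hypot(*(ce[i]-p)))]
G=((50,60,20),(95,255,255));Y=((15,110,60),(35,255,255));Rd=((0,180,120),(5,255,255))
l=np.array([.51485,.18466,.05813])
for c,C,a,b in(("y",Y,(408,305),(222,250)),("g",G,(388,335),(228,212))):
    e=axispt(cen(s,a,C),cen(t,b,C),Rt[:,0]);print(c,((e-l)@Rt*1e3).round(1))
k,e=tri(s,cen(s,(457,258),Rd),t,cen(t,(195,300),Rd));print("knob move",((k-[.46905,.21365,.1034])@Rt*1e3).round(1),e)
E
python3 go.py
```

```text
time: 20.6
tool_pos: [0.4163, -0.0265, 0.1175]
eef_rot: [-0.169, 0.734, 0.629, 0.195]
wrist_force: [0.3, -0.5, 0.5]
finger_gap: 0.0004
finger_force: 0.0
y [  0.9 -72.9   1.2]
g [   0.7 -144.4   -0.6]
knob move [ -0.8 -23.6   0.3] [1.6 1.6]
t 20.7 p [ 0.4171 -0.0229  0.1191] q [ 0.43  0.34 -0.1   2.19 -0.67  0.84  0.7 ] gap 0.0005987657329545897 F [ 0.6  0.6 -0.1]
```

View pics/p5.png

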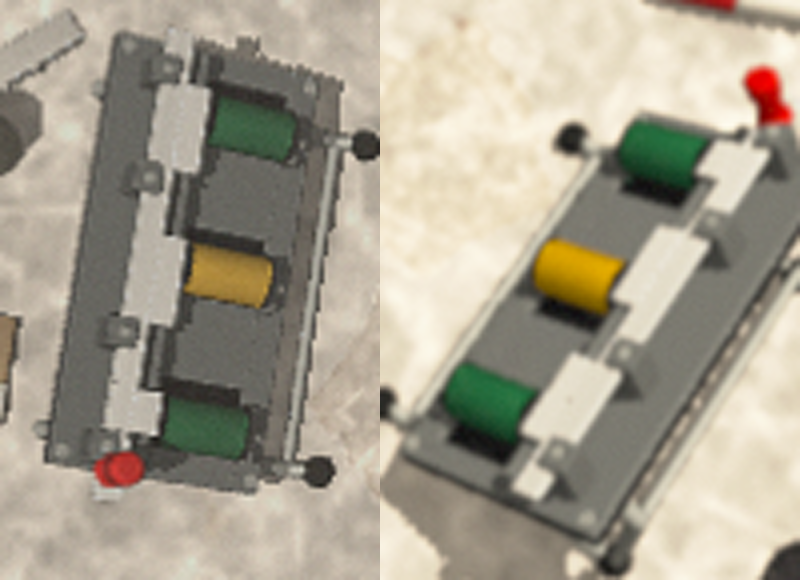

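The bar's teeth cover all three stems and the knob (top (120,468)) is at the stop. It travelled 23.6 mm, and the stop was felt at 15 N. The robot is clear.

```bash
python3 -c "
from bench import robot, vision;print(robot.job_done())"
```

```text
the job is handed in; nothing more can be done
None
```

The job is handed in at about 21 s of the 54 s: green lies in the end pocket and yellow in the middle one, both stem uphill and within about 2 mm of nominal by camera, and the lock bar was pushed in until it met its stop (about 15 N); the verdict was not shown.

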